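# Fit the T-handle on the came mill and wind it to its stop

## Task

Get the lead came mill ready: swivel the flat cover on its sloping face fully aside so that the drive port is open, then take the T-handle from the bench and fit it fully home on the square shaft in the port. Turn the handle clockwise as far as it goes, leave it seated on the shaft, and do not disturb the solder reel, the wooden block or the sharpening stone beside it.

Things in the scene. Friction and masses are not known exactly. Their poses are not given: they have to be found in the camera images.
- cover_knob (a point): Upright round grip knob on the cover, dark steel, 16 mm diameter, 32 mm tall above the cover plate. Point on the knob's axis 10 mm below its free end, 28 mm out from the mill's sloping face and 105 mm from the pivot's axis. z points out of the face (25 degrees from vertical: up and towards the robot); x points from the knob to the pivot screw.
- cover_pivot (a point): Pivot screw of the cover near the top of the sloping face, 80 mm up the slope from the shaft's axis; point on its axis at the cover's upper surface, 6 mm above the face. z is the axis the cover turns about, out of the face. The screw head stands 5 mm above the cover. The cover is a 4 mm aluminium plate: an 80 mm disc on an arm.
- cover (a joint): Cover angle, rad: 0 = over the port (stop), 1.75 = fully aside (stop). Grows clockwise as seen looking onto the face, and opens only that way: the knob, at first below the pivot, swings to the robot's left and up the slope. Stays where it is left (about 1 N at the knob moves it). The port is clear above 1.1.
- shaft_foot (a point): Foot of the square steel drive shaft, on its axis at the flat floor of the port, where the handle's foot comes to rest. z points out along the shaft (25 degrees from vertical, up and towards the robot); x and y are square to the shaft's flats and turn with it. The port is round, 68 mm in diameter, 24 mm deep in the sloping face.
- shaft_tip (a point): Centre of the shaft's end face, 22 mm along the axis from its foot and 2 mm below the sloping face. Same axes as the foot. The shaft is 16 x 16 mm; its last 2 mm are stepped in to 12.5 mm.
- shaft (a joint): Angle of the shaft in rad; grows clockwise as seen looking onto the face, stop at 1.2. Starts between -0.25 and 0.2. Turns stiffly (0.1 N m) and stays where it is left.
- handle: Loose dark steel T-handle, about 0.25 kg, 74 mm high, standing upright on the bench. Origin: centre of its foot's underside, at the mouth of the bore; z up, x along the grip bar. Foot: square hub 34 x 34 x 40 mm with a square blind bore 18.4 mm wide, 30 mm deep, open downwards, mouth chamfered 3 mm, flats along x and y. It fits the shaft in four quarter-turn positions.
- handle_bar (a point): Middle of the handle's grip bar, 61 mm above its foot; same axes as the handle. The bar measures 120 (x) x 20 (y) x 26 (z) mm, 48 to 74 mm above the foot, with flat sides. Between bar and hub is a neck 34 (x) x 20 (y) mm, from 40 to 48 mm.
- mill: Came mill, grey gear case fixed on the bench. Origin at bench level below the point where the shaft's axis meets the sloping face, 95 mm up. x: level to its back; y: to its left. Face 170 mm up the slope (65 below to 105 above the shaft) x 190 mm wide. Behind it two rolls and their stand, to 167 mm high, 137 to 173 mm behind the origin. Base plate 250 x 200 mm, from 65 mm before the origin.
- solder_reel: Bystander: reel of wire standing on its flange, 60 mm diameter, 30 mm high. Origin at the centre of its underside.
- setting_block: Bystander: plain beech block 32 x 60 x 22 mm. Origin at the centre of its underside.
- oilstone: Bystander: sharpening stone in its wooden block, 40 x 112 x 14 mm. Origin at the centre of its underside.
There are look-alikes about, which are no part of the job. Leave any orange look-alike of the handle alone.

How it is judged:
By the outcome, as a careful person would: the job done as asked, in the order asked, and still so for the second after the job is handed in, with the robot touching nothing.
It also fails if it takes over 64 s, if anything falls off the work surface, if the arm or the gripper's body presses on something with over 40 N, if the wrist force passes 120 N, or if a joint passes its speed limit or range.

## Robot

A 6-joint arm with a two-finger parallel gripper is mounted at the origin on a cart in front of the work surface, level with it; the furniture and walls round the work are solid. World frame = base frame: x ahead of the robot, y to its left, z up, the work surface at z = 0. Lengths are in m, angles in rad, forces in N, time in s.
With the tool pointing down it reaches from about 0.325 to 1 m from the base axis. Payload 5.1 kg.
Tool frame: the origin (TCP) lies midway between the tips of the shut fingers; the grasp point (between the pads) lies 19 mm behind it (bot.tcp_to_grasp is the distance from the TCP to the grasp point, in m); z points along the fingers, y is the line along which they close (so a half turn about z gives the same grasp; the last joint's range is limited). The gripper opens to 85 mm and grips with 20 to 120 N. Pads are 22 mm wide; open, the fingers measure 114 mm over their backs; the gripper's body (76 mm by 85 mm) begins 54 mm behind the grasp point. The pads swing forward as they close: fully open they stand 13 mm farther back than shut.
Start: joints at [-0.083, 0.124, 1.65, -0, 1.367, -0.083], TCP at [0.65, -0, 0.231] pointing down, gripper open.
Joint ranges: [-2.61, 2.61], [-1.02, 2.33], [0.03, 2.71], [-1.35, 4.49], [0.32, 2.68], [-2.91, 2.91]. Speed limits (rad/s): [2.57, 2.57, 3.14, 3.14, 3.14, 3.14].

## Interface

Orientations are given as [roll, pitch, yaw] about the fixed x, y, z axes, in that order (R = Rz(yaw) Ry(pitch) Rx(roll)).
In Python, from bench import monitor, viewer, bot gives the robot as it stands. The module is installed in compiled form; this text tells all that it offers.
- The arm moves only by the tool jog_arm, never from a script. Its argument "plan" is a list of rows, each an object with "delta_pos": the shift along the tool's x, y, z scaled (see below), a list of three; "turn": the turn, a rotation vector about the tool's x, y, z scaled (see below), a list of three; "grip": the gripper command: -1 is shut, 1 is fully open, values between are in proportion. A call has 1 to 10 rows; each row is the pose to reach, as a shift and turn from the pose commanded when the call began, along the tool's axes at that moment; what a row does not reach only later rows make up. The controller multiplies each number of a shift by 200 mm and each number of a turn by 60 degrees. A row lasts 1/10 s, in which the tool goes at most 50 mm and 8.59 degrees, less where a joint would pass 70% of its speed; a pose out of reach is approached as far as the arm can. A call with a number of a shift or a turn outside -1 to 1 is refused whole. A call with a gripper value outside its range is refused whole. The fingers move at their own pace and stop on an object; "squeeze" is the grip in N (left out, the last holds). Time passes only in rows, so rows that repeat a pose let the fingers close. It gives the time, the measured TCP pose, the force, the opening and the grip force at its end, in the units of the state.
- monitor.observe(): the state, without advancing time (a new reading comes with each control period).
- viewer.read_camera(name): name is "scene" or "side" or "wrist"; returns a dict with "image" (384x512x3 uint8, red, green, blue), "fx", "fy", "cx", "cy" (pixels), "distortion" ([k1, k2, p1, p2, k3] as OpenCV has them; the pictures are not rectified), "position" and "orientation" of the camera in the world. Camera axes: x right, y down, z forward; pixel columns grow to the right and rows downward; lengths in m; the calibration is good to about 2 mm. A picture is of the moment at which its call begins. There is no depth.
- bot.close_job(): hands the job in; it is judged then, once.
The state is a dict: "clock": time; "joint_positions": joint angles; "joint_vel": joint speeds; "tau": joint torques, N m; "position": TCP position; "tcp_rot": TCP orientation; "ft_force": force on the tool from outside, world axes, zero at the start; "moment": the same for the moment, N m; "opening": finger opening in m; "gripper_force": force on a finger pad.
Only numpy, scipy, OpenCV 4.12 (cv2) and the standard library are available. Lean on these libraries where they do the work, as an engineer would, in place of code of your own. Each camera call takes 0.05 s, during which the arm holds its last target. There are 200 camera calls.

## Working session

There is one attempt and no reset: what is moved stays moved. The work goes in short steps, Python scripts to look and compute and a tool call to move; the robot and the scene stay as the last step left them, time stands still between calls to the robot, and variables do not carry over. Pictures are saved under pics/ and viewed, at most 10 in all, crops included, and the job is handed in when it is done.

Besides the shell and the picture viewer there is one more tool, called after "Call:" as name(argument=value, ...) on one line, values as JSON. jog_arm: Moves the arm, as the interface text tells. Shifts and turns lie within -1 to 1; 1 stands for 200 mm of shift or 60 degrees of turn. Its arguments: {"type":"object","properties":{"plan":{"type":"array"},"squeeze":{"type":"number"}},"required":["plan"]}

```bash
mkdir -p pics; cat > h.py <<'E'
import numpy as np, cv2, pickle
from scipy.spatial.transform import Rotation as R
from bench import monitor, viewer, bot
def rot(o):
    o=np.array(o,float)
    return o if o.shape==(3,3) else (R.from_euler('xyz',o).as_matrix() if o.size==3 else R.from_quat(o).as_matrix())
def shot(n,f):
    c=viewer.read_camera(n); cv2.imwrite(f'pics/{f}.png',c['image'][:,:,::-1]); pickle.dump(c,open(f'pics/{f}.pkl','wb')); return c
def load(f): return pickle.load(open(f'pics/{f}.pkl','rb'))
def K(c): return np.array([[c['fx'],0,c['cx']],[0,c['fy'],c['cy']],[0,0,1.]])
def ray(c,px):
    u=cv2.undistortPoints(np.array([[px]],float),K(c),np.array(c['distortion'],float))[0,0]
    d=rot(c['orientation'])@np.array([u[0],u[1],1]); return np.array(c['position']),d/np.linalg.norm(d)
def onz(c,px,z):
    p,d=ray(c,px); return p+d*(z-p[2])/d[2]
def tri(*cp):
    A=np.zeros((3,3));b=np.zeros(3)
    for c,px in cp:
        p,d=ray(c,px);M=np.eye(3)-np.outer(d,d);A+=M;b+=M@p
    x=np.linalg.solve(A,b); return x,[np.linalg.norm(np.cross(x-ray(c,px)[0],ray(c,px)[1])) for c,px in cp]
def proj(c,P):
    Rm=rot(c['orientation']).T; return cv2.projectPoints(np.atleast_2d(np.array(P,float)),cv2.Rodrigues(Rm)[0],-Rm@np.array(c['position']),K(c),np.array(c['distortion'],float))[0][:,0]
E
python3 - <<'E'
from h import *
ims=[]
for n in ['scene','side','wrist']:
    c=shot(n,n+'0'); print(n,c['position'],c['orientation'],c['fx'])
s=monitor.observe();print(s)
E
```

```text
scene [-0.30034495  0.97241222  0.70033978] [-2.00175478e+00  1.28658355e-03 -2.41755682e+00] 494.2409420791208
side [-0.21063289 -1.13531272  0.7897862 ] [-2.02253217  0.01482399 -0.58321393] 476.96362460854584
wrist [0.64959952 0.06684012 0.37204895] [2.87430774e+00 2.73012712e-03 3.55461224e-05] 339.7854667294032
{'clock': 0.15, 'joint_positions': array([-8.26101876e-02,  1.24373673e-01,  1.65134600e+00, -1.75127299e-05,
        1.36752962e+00, -8.25778187e-02]), 'joint_vel': array([-0.0003156 , -0.00180954, -0.0034427 ,  0.00092169,  0.00160861,
       -0.00068071]), 'tau': array([ 3.58459238e-04, -4.24227583e+01, -3.66012383e+01, -4.16494640e-05,
        4.65309960e-03, -1.53378886e-05]), 'position': array([ 6.49524058e-01, -1.02385292e-06,  2.30331980e-01]), 'tcp_rot': array([-3.13994024e+00, -1.19558551e-04,  1.57076741e+00]), 'ft_force': array([0.12149155, 0.59726665, 0.65041136]), 'moment': array([-0.02456504,  0.05375564,  0.01105344]), 'gripper_force': 0.0, 'opening': 0.08507034816181408}
```

View pics/scene0.png

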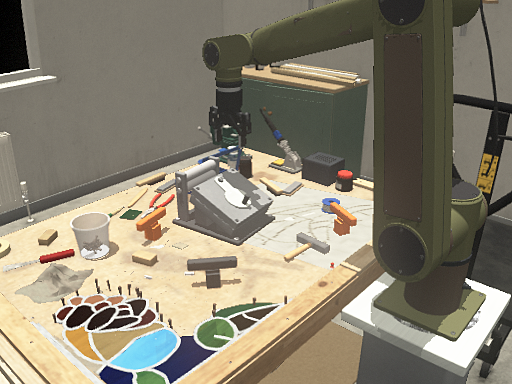

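View pics/side0.png

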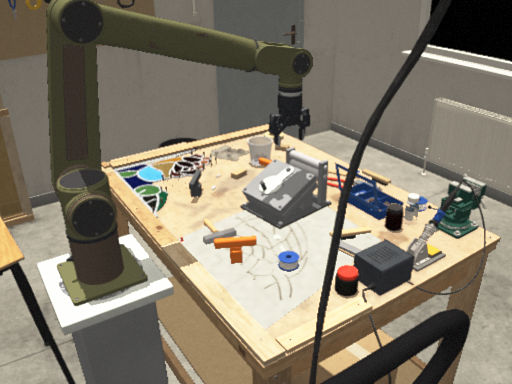

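View pics/wrist0.png

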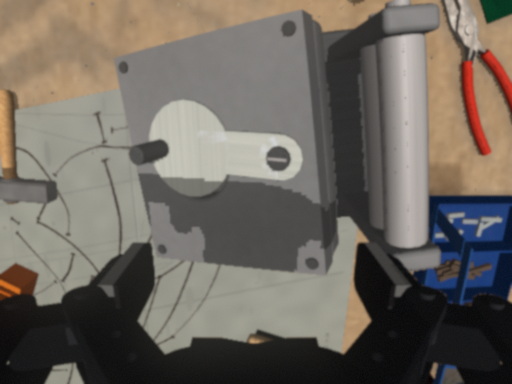

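The wrist view shows the pivot screw at (278,158), the disc at (188,148) and the knob's end at (138,153). The dark handle is at (212,268) in the scene view and (196,182) in the side view. The other two T-handles are orange look-alikes. I'll zoom in on both.

```bash
python3 - <<'E'
from h import *
def crop(f,x,y,w,h,s): return cv2.resize(cv2.imread(f'pics/{f}.png')[y:y+h,x:x+w],None,fx=s,fy=s,interpolation=cv2.INTER_CUBIC)
a=crop('scene0',175,155,100,75,4);b=crop('side0',240,140,100,75,4);c=crop('scene0',175,240,80,60,5);d=crop('side0',165,150,80,60,5)
cv2.imwrite('pics/comp1.png',np.vstack([np.hstack([a,b]),np.hstack([c,d])]))
E
```

```text
(no output)
```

View pics/comp1.png

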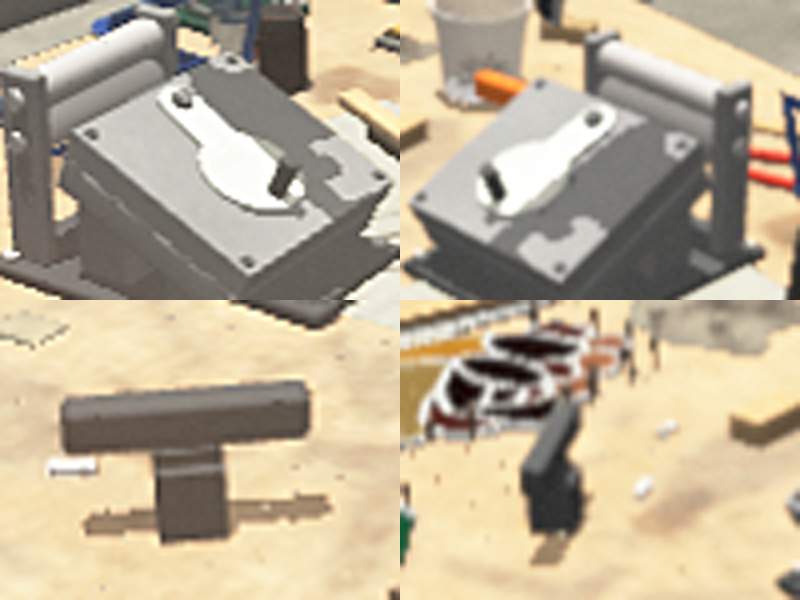

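```bash
python3 - <<'E'
from h import *
S,D,W=load('scene0'),load('side0'),load('wrist0')
s4=lambda x,y:(175+(x+.5)/4-.5,155+(y+.5)/4-.5); d4=lambda x,y:(240+(x-400+.5)/4-.5,140+(y+.5)/4-.5)
s5=lambda x,y:(175+x/5,240+(y-300)/5); d5=lambda x,y:(165+(x-400)/5,150+(y-300)/5)
def t(n,*a):
    x,e=tri(*a); print(n,x.round(4),np.round(e,4)); return x
P=[t('UL',(S,s4(92,134)),(D,d4(540,86)),(W,(289,28))),t('UR',(S,s4(232,62)),(D,d4(683,147)),(W,(312,263))),
t('LR',(S,s4(377,177)),(D,d4(559,268)),(W,(161,250))),t('LL',(S,s4(248,261)),(D,d4(424,204)),(W,(124,67)))]
P=np.array(P);n=np.cross(P[0]-P[2],P[1]-P[3]);n/=np.linalg.norm(n);n*=np.sign(n[2]);print('n',n,'tilt',np.degrees(np.arccos(n[2])),'yaw',np.degrees(np.arctan2(-n[1],-n[0])),P.mean(0))
up=(P[0]+P[1]-P[2]-P[3]);print('upyaw',np.degrees(np.arctan2(up[1],up[0])))
pv=t('pivot',(S,s4(183,96)),(D,d4(594,117)),(W,(278,158)))
k=t('knobend',(S,s4(287,164)),(D,d4(490,168)),(W,(139,153)))
print('pv-k',pv-k,np.linalg.norm(pv-k),'heights over face',(pv-P.mean(0))@n,(k-P.mean(0))@n)
a=t('barL',(S,s5(66,406)),(D,d5(577,402)));b=t('barR',(S,s5(308,388)),(D,d5(527,462)))
t('hub',(S,s5(195,540)),(D,d5(553,531)))
print(np.linalg.norm(a-b),np.degrees(np.arctan2(*(a-b)[1::-1])))
E
```

```text
UL [0.6713 0.1126 0.1338] [0.0012 0.0017 0.0007]
UR [ 0.6938 -0.0562  0.1334] [0.0009 0.0013 0.0007]
LR [ 0.5586 -0.0731  0.0715] [0.0021 0.0014 0.0022]
LL [0.5369 0.0933 0.0684] [0.0033 0.0035 0.0016]
n [-0.42147395 -0.04822042  0.90555756] tilt 25.10151739798611 yaw 6.5267756586312125 [0.61515481 0.01913188 0.10176874]
upyaw 7.670132261273346
pivot [0.6653 0.0264 0.1376] [0.0014 0.0017 0.0004]
knobend [0.5607 0.0277 0.1167] [0.0009 0.0007 0.0009]
pv-k [ 0.10459246 -0.0013231   0.02094943] 0.10667807770695759 heights over face 0.01097186913491505 0.03602014984352156
barL [0.4831 0.3225 0.0682] [0.0005 0.0005]
barR [0.4018 0.2398 0.0741] [0.001 0.001]
hub [ 0.4379  0.2841 -0.0089] [0.0003 0.0003]
0.11608402983323499 45.49254712324185
```

The face bolts give a tilt of 25.1°, and the pivot head is 11 mm out, as the text says. The knob end is 36 mm out against 38 mm given, and it lies slightly to the left. Next I'll plan the knob approach.

```bash
cat >> h.py <<'E'
n=np.array([-np.sin(np.radians(25))*np.cos(.126),-np.sin(np.radians(25))*np.sin(.126),np.cos(np.radians(25))])
up=np.array([np.cos(np.radians(25))*np.cos(.126),np.cos(np.radians(25))*np.sin(.126),np.sin(np.radians(25))])
left=np.cross(n,up)
pv=np.array([.6653,.0264,.1376]); kn=np.array([.5607,.0277,.1167])
def pose():
    s=monitor.observe(); return np.array(s['position']),rot(s['tcp_rot'])
def jog(tp,tR,base=None):
    p,Rm=base or pose(); d=Rm.T@(tp-p)/.2; w=R.from_matrix(Rm.T@tR).as_rotvec()/np.radians(60)
    print('dp',d.round(3).tolist(),'turn',w.round(3).tolist())
v=kn-pv; v-=n*(v@n); r0=np.linalg.norm(v); phi0=np.arctan2(v@left,-v@up)
def cov(phi,h): # tool pose straddling knob at cover angle phi, TCP h above face
    d=-up*np.cos(phi)+left*np.sin(phi); p=pv+n*(h-.011)+d*r0
    z=-n; x=d; return p,np.column_stack([x,np.cross(z,x),z])
E
python3 - <<'E'
from h import *
print(r0,phi0)
p,Rm=pose(); tp,tR=cov(phi0,.09)
w=R.from_matrix(Rm.T@tR).as_rotvec(); print(np.degrees(w))
mid=Rm@R.from_rotvec(w/2).as_matrix()
jog((p+tp)/2+np.array([0,0,.03]),mid); jog(tp,tR,((p+tp)/2+np.array([0,0,.03]),mid))
E
```

```text
0.10374202700443876 0.13959080226950765
[-22.05985676 -16.8859136  -87.67154098]
dp [0.062, -0.279, 0.012] turn [-0.184, -0.141, -0.731]
dp [0.294, -0.19, 0.236] turn [-0.184, -0.141, -0.731]
```

Call:
jog_arm(plan=[{"delta_pos": [0.062, -0.279, 0.012], "turn": [-0.184, -0.141, -0.731], "grip": -0.3}, {"delta_pos": [0.062, -0.279, 0.012], "turn": [-0.184, -0.141, -0.731], "grip": -0.3}, {"delta_pos": [0.062, -0.279, 0.012], "turn": [-0.184, -0.141, -0.731], "grip": -0.3}, {"delta_pos": [0.062, -0.279, 0.012], "turn": [-0.184, -0.141, -0.731], "grip": -0.3}, {"delta_pos": [0.062, -0.279, 0.012], "turn": [-0.184, -0.141, -0.731], "grip": -0.3}, {"delta_pos": [0.062, -0.279, 0.012], "turn": [-0.184, -0.141, -0.731], "grip": -0.3}, {"delta_pos": [0.062, -0.279, 0.012], "turn": [-0.184, -0.141, -0.731], "grip": -0.3}])

```text
clock: 0.85
position: [0.5934, 0.0125, 0.2284]
tcp_rot: [3.02, 0.203, 2.327]
ft_force: [0.3, -0.5, -0.5]
opening: 0.0303
gripper_force: 0.0
```

Call:
jog_arm(plan=[{"delta_pos": [0.294, -0.19, 0.236], "turn": [-0.184, -0.141, -0.731], "grip": -0.3}, {"delta_pos": [0.294, -0.19, 0.236], "turn": [-0.184, -0.141, -0.731], "grip": -0.3}, {"delta_pos": [0.294, -0.19, 0.236], "turn": [-0.184, -0.141, -0.731], "grip": -0.3}, {"delta_pos": [0.294, -0.19, 0.236], "turn": [-0.184, -0.141, -0.731], "grip": -0.3}, {"delta_pos": [0.294, -0.19, 0.236], "turn": [-0.184, -0.141, -0.731], "grip": -0.3}, {"delta_pos": [0.294, -0.19, 0.236], "turn": [-0.184, -0.141, -0.731], "grip": -0.3}, {"delta_pos": [0.294, -0.19, 0.236], "turn": [-0.184, -0.141, -0.731], "grip": -0.3}, {"delta_pos": [0.294, -0.19, 0.236], "turn": [-0.184, -0.141, -0.731], "grip": -0.3}])

```text
clock: 1.65
position: [0.5387, 0.0246, 0.1667]
tcp_rot: [3.077, 0.434, 3.113]
ft_force: [0.2, 0.8, -0.1]
opening: 0.03
gripper_force: 0.0
```

```bash
python3 - <<'E'
from h import *
jog(*cov(phi0,.09)); jog(*cov(phi0,.013))
c=shot('wrist','w1'); print(proj(c,[kn,pv]))
E
```

```text
dp [0.005, 0.001, 0.003] turn [-0.0, 0.002, -0.001]
dp [0.006, 0.001, 0.388] turn [-0.0, 0.002, -0.001]
[[254.33955196 210.27604132]
 [254.40496673 326.85280768]]
```

View pics/w1.png

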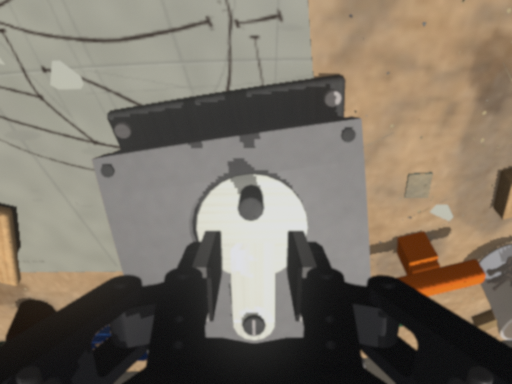

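The knob end is at (250,206) and the pivot at (253,325), both within 3 mm of prediction. The knob sits centred between the fingers, so I'll descend.

Call:
jog_arm(plan=[{"delta_pos": [0.012, -0.008, 0.2], "turn": [0, 0, 0], "grip": -0.3}, {"delta_pos": [0.012, -0.008, 0.388], "turn": [0, 0, 0], "grip": -0.3}, {"delta_pos": [0.012, -0.008, 0.388], "turn": [0, 0, 0], "grip": -0.45}, {"delta_pos": [0.012, -0.008, 0.388], "turn": [0, 0, 0], "grip": -0.45}, {"delta_pos": [0.012, -0.008, 0.388], "turn": [0, 0, 0], "grip": -0.45}])

```text
clock: 2.2
position: [0.5697, 0.0273, 0.097]
tcp_rot: [3.077, 0.436, 3.115]
ft_force: [0.4, -0.5, -0.3]
opening: 0.0234
gripper_force: 0.0
```

```bash
sed -i 's/^v=kn-pv.*/&\nr0=.105; phi0=.12/' h.py; python3 - <<'E'
from h import *
b=cov(phi0,.013)
for i in range(1,11):
    jog(*cov(phi0+.084*i,.013),base=b)
s=monitor.observe();print(s['position'],b[0],s['ft_force'],s['opening'])
E
```

```text
dp [-0.002, 0.044, 0.0] turn [-0.0, -0.0, 0.08]
dp [-0.007, 0.088, -0.0] turn [-0.0, 0.0, 0.16]
dp [-0.017, 0.131, 0.0] turn [-0.0, -0.0, 0.241]
dp [-0.029, 0.173, -0.0] turn [-0.0, 0.0, 0.321]
dp [-0.046, 0.214, 0.0] turn [-0.0, -0.0, 0.401]
dp [-0.065, 0.254, -0.0] turn [-0.0, 0.0, 0.481]
dp [-0.088, 0.291, -0.0] turn [0.0, 0.0, 0.561]
dp [-0.114, 0.327, -0.0] turn [-0.0, 0.0, 0.642]
dp [-0.143, 0.36, -0.0] turn [0.0, -0.0, 0.722]
dp [-0.175, 0.391, -0.0] turn [-0.0, -0.0, 0.802]
[0.56969792 0.02734721 0.09700653] [0.56915286 0.02689117 0.09535681] [ 0.38255962 -0.54136734 -0.28795963] 0.023352964930896145
```

Call:
jog_arm(plan=[{"delta_pos": [-0.002, 0.044, 0], "turn": [0, 0, 0.08], "grip": -0.45}, {"delta_pos": [-0.007, 0.088, 0], "turn": [0, 0, 0.16], "grip": -0.45}, {"delta_pos": [-0.017, 0.131, 0], "turn": [0, 0, 0.241], "grip": -0.45}, {"delta_pos": [-0.029, 0.173, 0], "turn": [0, 0, 0.321], "grip": -0.45}, {"delta_pos": [-0.046, 0.214, 0], "turn": [0, 0, 0.401], "grip": -0.45}, {"delta_pos": [-0.065, 0.254, 0], "turn": [0, 0, 0.481], "grip": -0.45}, {"delta_pos": [-0.088, 0.291, 0], "turn": [0, 0, 0.561], "grip": -0.45}, {"delta_pos": [-0.114, 0.327, 0], "turn": [0, 0, 0.642], "grip": -0.45}, {"delta_pos": [-0.143, 0.36, 0], "turn": [0, 0, 0.722], "grip": -0.45}, {"delta_pos": [-0.175, 0.391, 0], "turn": [0, 0, 0.802], "grip": -0.45}])

```text
clock: 3.2
position: [0.601, 0.1047, 0.1169]
tcp_rot: [2.768, 0.24, 2.24]
ft_force: [-0.1, -1.0, 0.3]
opening: 0.0238
gripper_force: 0.6
```

Call:
jog_arm(plan=[{"delta_pos": [-0.002, 0.044, 0], "turn": [0, 0, 0.08], "grip": -0.45}, {"delta_pos": [-0.007, 0.088, 0], "turn": [0, 0, 0.16], "grip": -0.45}, {"delta_pos": [-0.017, 0.131, 0], "turn": [0, 0, 0.241], "grip": -0.45}, {"delta_pos": [-0.029, 0.173, 0], "turn": [0, 0, 0.321], "grip": -0.45}, {"delta_pos": [-0.046, 0.214, 0], "turn": [0, 0, 0.401], "grip": -0.45}, {"delta_pos": [-0.065, 0.254, 0], "turn": [0, 0, 0.481], "grip": -0.45}, {"delta_pos": [-0.088, 0.291, 0], "turn": [0, 0, 0.561], "grip": -0.45}, {"delta_pos": [-0.114, 0.327, 0], "turn": [0, 0, 0.642], "grip": -0.45}, {"delta_pos": [-0.143, 0.36, 0], "turn": [0, 0, 0.722], "grip": -0.45}, {"delta_pos": [-0.143, 0.36, 0], "turn": [0, 0, 0.722], "grip": -0.45}])

```text
clock: 4.2
position: [0.6679, 0.1295, 0.1498]
tcp_rot: [2.704, -0.069, 1.548]
ft_force: [-0.1, 0.7, 0.0]
opening: 0.0238
gripper_force: 0.0
```

```bash
python3 - <<'E'
from h import *
s=monitor.observe();p=np.array(s['position']);d=p-pv;d-=n*(d@n)
print('phi',np.arctan2(d@left,-d@up),np.linalg.norm(d),s['ft_force'],s['opening'])
jog(*cov(1.78,.015));jog(*cov(1.84,.015))
E
```

```text
phi 1.7572813250415749 0.10375956247539495 [-0.0888995   0.70074131  0.04865125] 0.023812132534827172
dp [0.006, 0.012, 0.003] turn [0.006, -0.001, 0.043]
dp [0.003, 0.043, 0.003] turn [0.006, -0.001, 0.101]
```

Call:
jog_arm(plan=[{"delta_pos": [0.006, 0.02, 0], "turn": [0, 0, 0.043], "grip": -0.45}, {"delta_pos": [0.004, 0.035, 0], "turn": [0, 0, 0.08], "grip": -0.45}, {"delta_pos": [0.003, 0.05, 0], "turn": [0, 0, 0.1], "grip": -0.45}, {"delta_pos": [0.003, 0.05, 0], "turn": [0, 0, 0.1], "grip": -0.45}])

```text
clock: 4.6
position: [0.6716, 0.1299, 0.1494]
tcp_rot: [2.727, -0.111, 1.453]
ft_force: [-15.0, 0.1, 4.1]
opening: 0.0231
gripper_force: 6.0
```

Call:
jog_arm(plan=[{"delta_pos": [0, -0.04, 0], "turn": [0, 0, -0.05], "grip": -0.4}, {"delta_pos": [0, -0.04, -0.25], "turn": [0, 0, -0.05], "grip": -0.3}, {"delta_pos": [0, -0.04, -0.5], "turn": [0, 0, -0.05], "grip": 0}, {"delta_pos": [0, -0.04, -0.6], "turn": [0, 0, -0.05], "grip": 1}, {"delta_pos": [0, -0.04, -0.6], "turn": [0, 0, -0.05], "grip": 1}])

```text
clock: 5.1
position: [0.6191, 0.1247, 0.2637]
tcp_rot: [2.701, -0.092, 1.503]
ft_force: [-0.4, 1.0, 0.7]
opening: 0.0705
gripper_force: 0.0
```

```bash
python3 - <<'E'
from h import *
sf=pv-.011*n-.08*up; print('shaft face pt',sf)
x=left; z=-n; tR=np.column_stack([x,np.cross(z,x),z])
jog(sf+n*.13+up*.03,tR)
jog(sf+n*.13-left*.06,tR,(sf+n*.13+up*.03,tR))
E
```

```text
shaft face pt [0.59798211 0.01787277 0.09382115]
dp [-0.582, -0.247, 0.043] turn [0.013, -0.001, -0.205]
dp [-0.3, -0.15, -0.0] turn [0.0, 0.0, 0.0]
```

Call:
jog_arm(plan=[{"delta_pos": [-0.582, -0.247, 0.043], "turn": [0.013, 0, -0.205], "grip": 1}, {"delta_pos": [-0.582, -0.247, 0.043], "turn": [0.013, 0, -0.205], "grip": 1}, {"delta_pos": [-0.582, -0.247, 0.043], "turn": [0.013, 0, -0.205], "grip": 1}, {"delta_pos": [-0.582, -0.247, 0.043], "turn": [0.013, 0, -0.205], "grip": 1}, {"delta_pos": [-0.582, -0.247, 0.043], "turn": [0.013, 0, -0.205], "grip": 1}])

```text
clock: 5.6
position: [0.5682, 0.0137, 0.2164]
tcp_rot: [2.718, -0.002, 1.695]
ft_force: [0.2, 0.4, -0.1]
opening: 0.085
gripper_force: 0.0
```

```bash
python3 - <<'E'
from h import *
shot('wrist','w2')
E
```

Call:
jog_arm(plan=[{"delta_pos": [-0.3, -0.15, 0], "turn": [0, 0, 0], "grip": 1}, {"delta_pos": [-0.3, -0.15, 0], "turn": [0, 0, 0], "grip": 1}, {"delta_pos": [-0.3, -0.15, 0], "turn": [0, 0, 0], "grip": 1}, {"delta_pos": [-0.3, -0.15, 0], "turn": [0, 0, 0], "grip": 1}])

```text
clock: 6.05
position: [0.5499, -0.048, 0.2055]
tcp_rot: [2.716, -0.002, 1.697]
ft_force: [-0.8, 0.7, 0.0]
opening: 0.0855
gripper_force: 0.0
```

```bash
python3 - <<'E'
from h import *
shot('wrist','w3')
sf=pv-.011*n-.08*up
o=[]
for f in ['w2','w3']:
    u=proj(load(f),[sf-.002*n])[0]; x0,y0=int(u[0])-50,int(u[1])-50; x0=max(0,min(412,x0));y0=max(0,min(284,y0)); print(f,u,x0,y0)
    o.append(cv2.resize(cv2.imread(f'pics/{f}.png')[y0:y0+100,x0:x0+100],None,fx=4,fy=4,interpolation=cv2.INTER_CUBIC))
cv2.imwrite('pics/comp2.png',np.hstack(o))
E
```

```text
w2 [226.53436251 182.59621177] 176 132
w3 [261.08213548 108.50959928] 211 58
```

View pics/comp2.png

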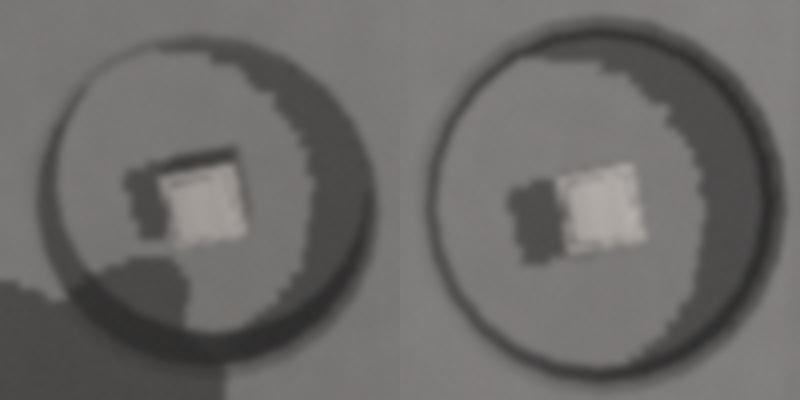

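Both views show the bright square shaft end in the open port. Its centre is at about (227,183.4) in w2 and (261.4,110.4) in w3.

```bash
python3 - <<'E'
from h import *
A=load('w2');B=load('w3'); sf=pv-.011*n-.08*up
f=lambda x,y,x0,y0:(x0+(x+.5)/4-.5,y0+(y+.5)/4-.5)
a=[f(*q,176,132) for q in [(158,177),(238,163),(248,235),(172,250)]]
b=[f(*q,211,58) for q in [(156,178),(232,165),(248,240),(170,256)]]
T=tri((A,np.mean(a,0)),(B,np.mean(b,0)));print('tip',T,'expected',sf-.002*n, 'diff up,left,n',[(T[0]-sf)@k*1000 for k in (up,left,n)])
t=T[0]
for c,q in((A,a),(B,b)):
    P=[]
    for u in q:
        p,d=ray(c,u); P.append(p+d*((t-p)@n)/(d@n))
    P=np.array(P); Q=np.c_[(P-P.mean(0))@up,(P-P.mean(0))@left]*1000
    an=[np.degrees(np.arctan2(*(Q[(i+1)%4]-Q[i])[::-1])) for i in range(4)]
    print(P.mean(0),[np.linalg.norm(Q[(i+1)%4]-Q[i]) for i in range(4)],np.array(an)%90)
# handle approach
h=np.array([.44,.283,0]); yaw=np.radians(45.5)
for dz in(.2,):
    y=np.array([-np.sin(yaw),np.cos(yaw),0]); z=np.array([0,0,-1.]);
    for s in(1,-1):
        tR=np.column_stack([np.cross(s*y,z),s*y,z]); print(s,tR[:,0]); jog(h+[0,0,dz],tR)
E
```

```text
tip (array([0.60002811, 0.01689282, 0.08944623]), [np.float64(9.562069577785952e-05), np.float64(9.562069577802884e-05)]) expected [0.59882064 0.01797899 0.09200854] diff up,left,n [np.float64(-0.12091807544451547), np.float64(-1.2293023510526337), np.float64(-4.770804995318993)]
[0.59993968 0.01686754 0.08940384] [np.float64(16.700358459063622), np.float64(15.302217343669504), np.float64(16.1692510908739), np.float64(15.705823275467676)] [10.0695856   6.80608961 11.57525361  8.84945877]
[0.60011478 0.01682635 0.08948243] [np.float64(14.984541422108963), np.float64(14.77542793304465), np.float64(15.653742130560872), np.float64(15.301731635911052)] [ 9.52899978 12.77725892 11.53889977 10.19417618]
1 [-0.70090926 -0.71325045 -0.        ]
dp [1.71, -0.319, -0.111] turn [0.222, 0.453, -2.099]
-1 [0.70090926 0.71325045 0.        ]
dp [1.71, -0.319, -0.111] turn [0.378, -0.185, 0.849]
```

```bash
cat >> h.py <<'E'
def down(yaw): # tool down with x axis along yaw
    x=np.array([np.cos(yaw),np.sin(yaw),0]);z=np.array([0,0,-1.]);return np.column_stack([x,np.cross(z,x),z])
E
python3 - <<'E'
from h import *
p,Rm=pose(); tp=np.array([.44,.283,.22]);tR=down(np.radians(45.5))
w=R.from_matrix(Rm.T@tR).as_rotvec(); m=((p+tp)/2,Rm@R.from_rotvec(w/2).as_matrix())
jog(*m); jog(tp,tR,m)
E
```

```text
dp [0.855, -0.139, -0.101] turn [0.189, -0.092, 0.424]
dp [0.697, -0.512, -0.112] turn [0.189, -0.092, 0.424]
```

Call:
jog_arm(plan=[{"delta_pos": [0.855, -0.139, -0.101], "turn": [0.189, -0.092, 0.424], "grip": 1}, {"delta_pos": [0.855, -0.139, -0.101], "turn": [0.189, -0.092, 0.424], "grip": 1}, {"delta_pos": [0.855, -0.139, -0.101], "turn": [0.189, -0.092, 0.424], "grip": 1}, {"delta_pos": [0.855, -0.139, -0.101], "turn": [0.189, -0.092, 0.424], "grip": 1}, {"delta_pos": [0.855, -0.139, -0.101], "turn": [0.189, -0.092, 0.424], "grip": 1}])

```text
clock: 6.6
position: [0.4944, 0.1206, 0.2135]
tcp_rot: [2.929, -0.051, 1.246]
ft_force: [1.3, -0.8, -0.9]
opening: 0.0858
gripper_force: 0.0
```

Call:
jog_arm(plan=[{"delta_pos": [0.697, -0.512, -0.112], "turn": [0.189, -0.092, 0.424], "grip": 1}, {"delta_pos": [0.697, -0.512, -0.112], "turn": [0.189, -0.092, 0.424], "grip": 1}, {"delta_pos": [0.697, -0.512, -0.112], "turn": [0.189, -0.092, 0.424], "grip": 1}, {"delta_pos": [0.697, -0.512, -0.112], "turn": [0.189, -0.092, 0.424], "grip": 1}, {"delta_pos": [0.697, -0.512, -0.112], "turn": [0.189, -0.092, 0.424], "grip": 1}, {"delta_pos": [0.697, -0.512, -0.112], "turn": [0.189, -0.092, 0.424], "grip": 1}])

```text
clock: 7.2
position: [0.4394, 0.2835, 0.2196]
tcp_rot: [-3.141, -0.0, 0.798]
ft_force: [0.4, 0.3, -1.0]
opening: 0.0851
gripper_force: 0.0
```

```bash
python3 - <<'E'
from h import *
c=shot('wrist','w4'); print(pose(), proj(c,[[.4831,.3225,.07],[.4018,.2398,.07]]))
E
```

```text
(array([0.43958828, 0.2826416 , 0.2195195 ]), array([[ 6.99636844e-01,  7.14498569e-01, -2.86805161e-04],
       [ 7.14498625e-01, -6.99636812e-01,  2.15917054e-04],
       [-4.63870224e-05, -3.55985419e-04, -9.99999936e-01]])) [[259.08409009 108.21293323]
 [258.15331954 236.75455648]]
```

View pics/w4.png

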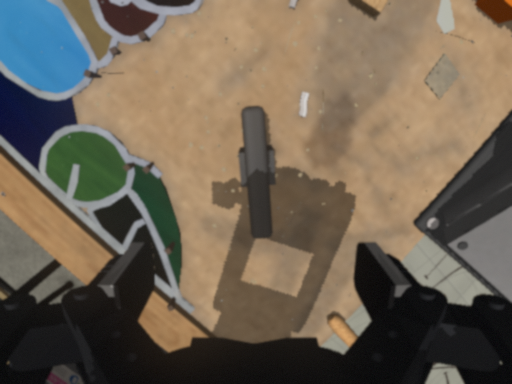

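The bar's top runs from (253,108) to (261,237), slightly rotated from my estimate. I'll mask it by its low saturation.

```bash
python3 - <<'E'
from h import *
c=load('w4');im=c['image'].astype(int)
m=((im.max(2)-im.min(2)<18)&(im.max(2)<110)).astype(np.uint8); m[:, :200]=0;m[:,310:]=0;m[:95]=0;m[245:]=0
m=cv2.morphologyEx(m,cv2.MORPH_OPEN,np.ones((3,3)))
k,l,st,ce=cv2.connectedComponentsWithStats(m); i=1+st[1:,4].argmax(); print(st[i])
m=l==i
ends=[]
for rows in(range(112,140),range(195,232)):
    pts=[]
    for y in rows:
        x=np.where(m[y])[0]; pts.append((x.min()-.5,x.max()+.5,y))
    pts=np.array(pts); print(pts[0],pts[-1]); ends.append(pts)
a=np.vstack(ends); L=np.polyfit(a[:,2],a[:,0],1);Rr=np.polyfit(a[:,2],a[:,1],1)
y0,y1=st[i][1]-.5,st[i][1]+st[i][3]-.5
C=[onz(c,(np.polyval(q,y),y),.074) for y in(y0,y1) for q in(L,Rr)]; C=np.array(C)
print(C.round(4)); mid0=C[:2].mean(0);mid1=C[2:].mean(0);d=mid0-mid1
print('len',np.linalg.norm(d),'w',np.linalg.norm(C[0]-C[1]),'yaw',np.degrees(np.arctan2(d[1],d[0])),'centre',(mid0+mid1)/2)
S,D=load('scene0'),load('side0')
E
```

```text
[ 240  107   35  131 3174]
[242.5 262.5 112. ] [244.5 265.5 139. ]
[248.5 269.5 195. ] [251.5 271.5 231. ]
[[0.4738 0.3337 0.074 ]
 [0.4864 0.3214 0.074 ]
 [0.398  0.2449 0.074 ]
 [0.4115 0.2317 0.074 ]]
len 0.116819792599871 w 0.017700678787044035 yaw 49.82451587124836 centre [0.44241728 0.28291228 0.074     ]
```

```bash
python3 - <<'E'
from h import *
jog(np.array([.4424,.2829,.046]),down(np.radians(49.8)))
E
```

```text
dp [0.011, 0.009, 0.868] turn [-0.0, 0.0, -0.07]
```

Call:
jog_arm(plan=[{"delta_pos": [0.011, 0.009, 0.25], "turn": [0, 0, -0.07], "grip": 0.3}, {"delta_pos": [0.011, 0.009, 0.5], "turn": [0, 0, -0.07], "grip": 0.3}, {"delta_pos": [0.011, 0.009, 0.7], "turn": [0, 0, -0.07], "grip": 0.3}, {"delta_pos": [0.011, 0.009, 0.868], "turn": [0, 0, -0.07], "grip": 0.3}, {"delta_pos": [0.011, 0.009, 0.868], "turn": [0, 0, -0.07], "grip": 0.3}, {"delta_pos": [0.011, 0.009, 0.868], "turn": [0, 0, -0.07], "grip": -1}, {"delta_pos": [0.011, 0.009, 0.868], "turn": [0, 0, -0.07], "grip": -1}, {"delta_pos": [0.011, 0.009, 0.868], "turn": [0, 0, -0.07], "grip": -1}, {"delta_pos": [0.011, 0.009, 0.868], "turn": [0, 0, -0.07], "grip": -1}, {"delta_pos": [0.011, 0.009, 0.868], "turn": [0, 0, -0.07], "grip": -1}], squeeze=80)

```text
clock: 8.25
position: [0.4446, 0.2836, 0.049]
tcp_rot: [3.14, -0.005, 0.867]
ft_force: [-1.2, -0.9, 7.6]
opening: 0.0184
gripper_force: 79.3
```

Call:
jog_arm(plan=[{"delta_pos": [0, 0, 0], "turn": [0, 0, 0], "grip": -1}, {"delta_pos": [0, 0, 0], "turn": [0, 0, 0], "grip": -1}, {"delta_pos": [0, 0, -0.1], "turn": [0, 0, 0], "grip": -1}, {"delta_pos": [0, 0, -0.3], "turn": [0, 0, 0], "grip": -1}, {"delta_pos": [0, 0, -0.55], "turn": [0, 0, 0], "grip": -1}, {"delta_pos": [0, 0, -0.8], "turn": [0, 0, 0], "grip": -1}, {"delta_pos": [0, 0, -0.95], "turn": [0, 0, 0], "grip": -1}, {"delta_pos": [0, 0, -0.95], "turn": [0, 0, 0], "grip": -1}])

```text
clock: 9.05
position: [0.4452, 0.284, 0.2431]
tcp_rot: [3.138, -0.011, 0.867]
ft_force: [1.8, 0.7, -2.0]
opening: 0.0186
gripper_force: 78.9
```

```bash
cat >> h.py <<'E'
t=np.array([.6000,.0169,.0895]) # shoulder of shaft tip, ~4.5mm below face
def shaft(a,h): # tool x at angle a (deg ccw from up), TCP h above the face
    a=np.radians(a); x=up*np.cos(a)+left*np.sin(a); z=-n
    return t+n*(h+.0045),np.column_stack([x,np.cross(z,x),z])
E
python3 - <<'E'
from h import *
for a in (10,100):
    p,Rm=pose(); tp,tR=shaft(a,.14)
    w=R.from_matrix(Rm.T@tR).as_rotvec(); m=((p+tp)/2+[0,0,.03],Rm@R.from_rotvec(w/2).as_matrix())
    print(np.degrees(w)); jog(*m); jog(tp,tR,m)
for n_ in('scene','side'): shot(n_,n_+'1')
def crop(f,x,y,w,h,s): return cv2.resize(cv2.imread(f'pics/{f}.png')[y:y+h,x:x+w],None,fx=s,fy=s,interpolation=cv2.INTER_CUBIC)
P=pose()[0]
o=[]
for f in('scene1','side1'):
    u=proj(load(f),[P])[0].astype(int); print(u); o.append(crop(f,max(0,u[0]-50),max(0,u[1]-50),100,100,4))
cv2.imwrite('pics/comp3.png',np.hstack(o))
E
```

```text
[-11.16839436  22.02200297  31.92284761]
dp [-0.37, 0.624, -0.095] turn [-0.093, 0.184, 0.266]
dp [-0.23, 0.688, 0.211] turn [-0.093, 0.184, 0.266]
[-24.15255206   7.89813826 -56.68116571]
dp [-0.37, 0.624, -0.095] turn [-0.201, 0.066, -0.472]
dp [-0.629, 0.317, 0.271] turn [-0.201, 0.066, -0.472]
[209 196]
[191 132]
```

View pics/comp3.png

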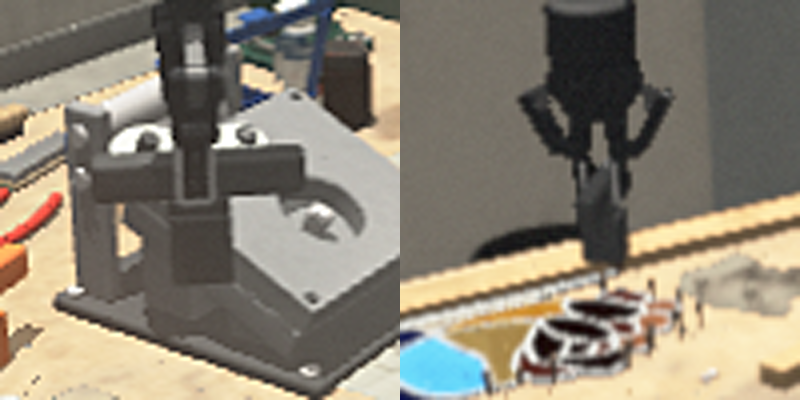

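The handle is held level: in the scene crop the bar spans x 93–303 and the hub bottom is at y≈278. I'll check the held offset by projecting its known corners.

```bash
python3 - <<'E'
from h import *
c=load('scene1');p,Rm=pose();print(p, Rm.round(3).tolist())
cd=load('side1')
for dx in(0,-.002,-.004):
  for h in(.046,.049,.052):
    H=lambda x,y,z: p+Rm@np.array([dx+x,-y,h-z])
    q=proj(c,[H(sx*.06,sy*.01,z) for sx in(1,-1) for sy in(-1,1) for z in(.048,.074)]+[H(sx*.017,sy*.017,0) for sx in(1,-1) for sy in(-1,1)])
    q=(q-[159,146])*4
    L=q[:4];Rt=q[4:8];f=q[8:]
    q2=(proj(cd,[H(sx*.017,sy*.017,0) for sx in(1,-1) for sy in(-1,1)])-[141,82])*4+[400,0]
    print(dx,h,'barx %.0f %.0f'%(q[:8,0].min(),q[:8,0].max()),'bary',L[:,1].round().astype(int),Rt[:,1].round().astype(int),'foot',f.round().astype(int).tolist(),'side',q2.round().astype(int).tolist())
E
```

```text
[0.44241367 0.2824943  0.23605437] [[0.647, 0.763, 0.0], [0.763, -0.647, 0.001], [0.001, -0.001, -1.0]]
0 0.046 barx 90 308 bary [199 157 214 171] [187 145 201 158] foot [[172, 265], [175, 292], [231, 261], [235, 288]] side [[631, 247], [593, 245], [622, 261], [583, 260]]
0 0.049 barx 90 308 bary [204 162 219 176] [191 149 206 163] foot [[172, 270], [175, 297], [231, 266], [236, 293]] side [[631, 250], [594, 249], [622, 264], [584, 263]]
0 0.052 barx 91 308 bary [209 167 224 181] [196 154 211 168] foot [[173, 274], [176, 301], [231, 271], [236, 297]] side [[631, 253], [594, 252], [622, 267], [584, 266]]
-0.002 0.046 barx 94 312 bary [199 157 214 171] [186 144 201 158] foot [[176, 265], [179, 292], [234, 261], [239, 288]] side [[630, 247], [593, 246], [621, 262], [583, 261]]
-0.002 0.049 barx 94 312 bary [204 162 219 176] [191 149 206 163] foot [[176, 270], [179, 296], [234, 266], [239, 292]] side [[631, 251], [593, 249], [622, 265], [583, 264]]
-0.002 0.052 barx 94 312 bary [209 166 224 181] [196 154 211 168] foot [[176, 274], [179, 301], [234, 270], [239, 297]] side [[631, 254], [593, 253], [622, 268], [583, 267]]
-0.004 0.046 barx 97 315 bary [199 156 214 171] [186 144 201 158] foot [[179, 265], [182, 291], [238, 261], [242, 287]] side [[630, 248], [592, 247], [621, 263], [582, 261]]
-0.004 0.049 barx 98 315 bary [204 161 218 176] [191 149 205 163] foot [[179, 269], [183, 296], [238, 266], [243, 292]] side [[630, 251], [592, 250], [621, 266], [583, 265]]
-0.004 0.052 barx 98 315 bary [208 166 223 181] [196 154 210 168] foot [[180, 274], [183, 301], [238, 270], [243, 297]] side [[630, 255], [593, 253], [621, 269], [583, 268]]
```

The settled TCP matches the grasp target, so the offset is about 0 and the foot is about 46 mm below the TCP. Next I'll carry it over the port.

Call:
jog_arm(plan=[{"delta_pos": [-0.1, 0.1, -0.15], "turn": [0, 0, 0], "grip": -1}, {"delta_pos": [-0.2, 0.3, -0.15], "turn": [-0.1, 0.033, -0.236], "grip": -1}, {"delta_pos": [-0.37, 0.624, -0.095], "turn": [-0.201, 0.066, -0.472], "grip": -1}, {"delta_pos": [-0.37, 0.624, -0.095], "turn": [-0.201, 0.066, -0.472], "grip": -1}, {"delta_pos": [-0.37, 0.624, -0.095], "turn": [-0.201, 0.066, -0.472], "grip": -1}, {"delta_pos": [-0.37, 0.624, -0.095], "turn": [-0.201, 0.066, -0.472], "grip": -1}, {"delta_pos": [-0.37, 0.624, -0.095], "turn": [-0.201, 0.066, -0.472], "grip": -1}])

```text
clock: 9.85
position: [0.4888, 0.1453, 0.2524]
tcp_rot: [2.928, -0.014, 1.363]
ft_force: [0.2, 0.1, -2.7]
opening: 0.0183
gripper_force: 79.1
```

Call:
jog_arm(plan=[{"delta_pos": [-0.629, 0.317, 0.271], "turn": [-0.201, 0.066, -0.472], "grip": -1}, {"delta_pos": [-0.629, 0.317, 0.271], "turn": [-0.201, 0.066, -0.472], "grip": -1}, {"delta_pos": [-0.629, 0.317, 0.271], "turn": [-0.201, 0.066, -0.472], "grip": -1}, {"delta_pos": [-0.629, 0.317, 0.271], "turn": [-0.201, 0.066, -0.472], "grip": -1}, {"delta_pos": [-0.629, 0.317, 0.271], "turn": [-0.201, 0.066, -0.472], "grip": -1}, {"delta_pos": [-0.629, 0.317, 0.271], "turn": [-0.201, 0.066, -0.472], "grip": -1}, {"delta_pos": [-0.629, 0.317, 0.271], "turn": [-0.201, 0.066, -0.472], "grip": -1}, {"delta_pos": [-0.629, 0.317, 0.271], "turn": [-0.201, 0.066, -0.472], "grip": -1}])

```text
clock: 10.65
position: [0.5366, 0.0087, 0.2139]
tcp_rot: [2.724, 0.075, 1.856]
ft_force: [0.0, 1.6, -2.3]
opening: 0.0187
gripper_force: 79.1
```

```bash
python3 - <<'E'
from h import *
jog(*shaft(100,.14));jog(*shaft(100,.06))
E
```

```text
dp [-0.004, 0.026, -0.024] turn [-0.012, 0.001, 0.001]
dp [-0.003, 0.031, 0.376] turn [-0.012, 0.001, 0.001]
```

Call:
jog_arm(plan=[{"delta_pos": [-0.003, 0.03, 0.1], "turn": [-0.012, 0, 0], "grip": -1}, {"delta_pos": [-0.003, 0.03, 0.25], "turn": [-0.012, 0, 0], "grip": -1}, {"delta_pos": [-0.003, 0.03, 0.37], "turn": [-0.012, 0, 0], "grip": -1}, {"delta_pos": [-0.003, 0.03, 0.37], "turn": [-0.012, 0, 0], "grip": -1}, {"delta_pos": [-0.003, 0.03, 0.37], "turn": [-0.012, 0, 0], "grip": -1}, {"delta_pos": [-0.003, 0.03, 0.37], "turn": [-0.012, 0, 0], "grip": -1}])

```text
clock: 11.25
position: [0.5729, 0.0128, 0.1506]
tcp_rot: [2.709, 0.076, 1.856]
ft_force: [0.3, -0.2, -2.3]
opening: 0.0184
gripper_force: 79.0
```

```bash
python3 - <<'E'
from h import *
jog(*shaft(100,.06));jog(*shaft(100,.038));print(monitor.observe()['ft_force'])
for n_ in('scene','side'): shot(n_,n_+'2')
o=[]
for f in('scene2','side2'):
    u=proj(load(f),[t])[0].astype(int); print(u); o.append(cv2.resize(cv2.imread(f'pics/{f}.png')[u[1]-50:u[1]+50,u[0]-50:u[0]+50],None,fx=4,fy=4,interpolation=cv2.INTER_CUBIC))
cv2.imwrite('pics/comp4.png',np.hstack(o))
E
```

```text
dp [0.004, -0.004, 0.012] turn [0.002, 0.002, 0.001]
dp [0.004, -0.004, 0.122] turn [0.002, 0.002, 0.001]
[ 0.34291659 -0.24136612 -2.30447993]
[239 198]
[274 187]
```

View pics/comp4.png

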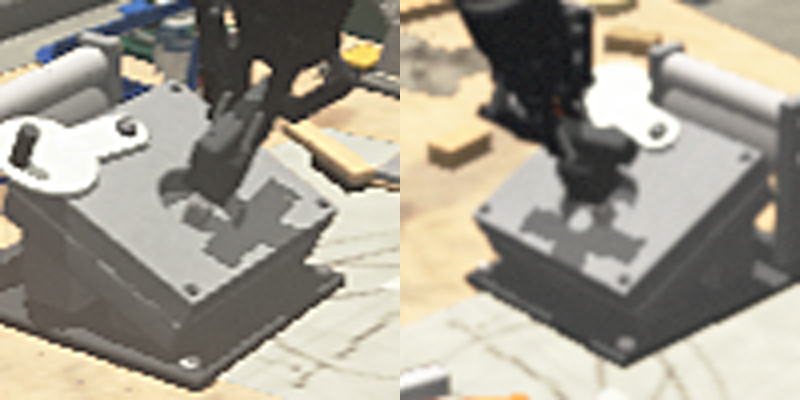

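The hub hovers over the port in line with the shaft, and the cover is fully aside on the left. I'll descend slowly, watching the force.

Call:
jog_arm(plan=[{"delta_pos": [0.004, -0.004, 0.05], "turn": [0.002, 0.002, 0], "grip": -1}, {"delta_pos": [0.004, -0.004, 0.08], "turn": [0.002, 0.002, 0], "grip": -1}, {"delta_pos": [0.004, -0.004, 0.1], "turn": [0.002, 0.002, 0], "grip": -1}, {"delta_pos": [0.004, -0.004, 0.12], "turn": [0.002, 0.002, 0], "grip": -1}, {"delta_pos": [0.004, -0.004, 0.12], "turn": [0.002, 0.002, 0], "grip": -1}])

```text
clock: 11.85
position: [0.5819, 0.0127, 0.134]
tcp_rot: [2.715, 0.077, 1.859]
ft_force: [-43.2, -9.2, 45.9]
opening: 0.0188
gripper_force: 90.5
```

```bash
cat >> h.py <<'E'
def stat():
    s=monitor.observe();d=np.array(s['position'])-t;f=np.array(s['ft_force']);m=np.array(s['moment'])
    B=(up,left,n); print('pos up,left,h mm',[round(1000*float(d@k),1) for k in B],'(h-4.5)','F',[round(float(f@k),1) for k in B],'M',[round(float(m@k),2) for k in B])
    Rm=rot(s['tcp_rot']); print('a',np.degrees(np.arctan2(Rm[:,0]@left,Rm[:,0]@up)),'tilt dot',Rm[:,2]@up,Rm[:,2]@left)
E
python3 - <<'E'
from h import *
stat()
E
```

```text
pos up,left,h mm [2.1, -1.9, 48.2] (h-4.5) F [-20.5, -3.7, 60.2] M [-0.26, 4.78, 0.17]
a 100.28486683392157 tilt dot -0.003192438137692599 -0.001923611667106112
```

Call:
jog_arm(plan=[{"delta_pos": [0, 0, -0.02], "turn": [0, 0, 0], "grip": -1}, {"delta_pos": [0, 0, -0.03], "turn": [0, 0, 0], "grip": -1}, {"delta_pos": [0, 0, -0.03], "turn": [0, 0, 0], "grip": -1}, {"delta_pos": [0, 0, -0.03], "turn": [0, 0, 0], "grip": -1}])

```text
clock: 12.25
position: [0.5805, 0.0134, 0.135]
tcp_rot: [2.709, 0.075, 1.856]
ft_force: [-6.4, -1.2, 9.8]
opening: 0.0183
gripper_force: 82.8
```

```bash
python3 - <<'E'
from h import *
stat(); c=shot('wrist','w5')
E
```

```text
pos up,left,h mm [1.3, -1.0, 49.6] (h-4.5) F [-1.8, -0.4, 11.7] M [-0.08, 0.52, -0.02]
a 100.05891744972742 tilt dot 0.0024756984015321115 -0.001045344271698348
```

View pics/w5.png

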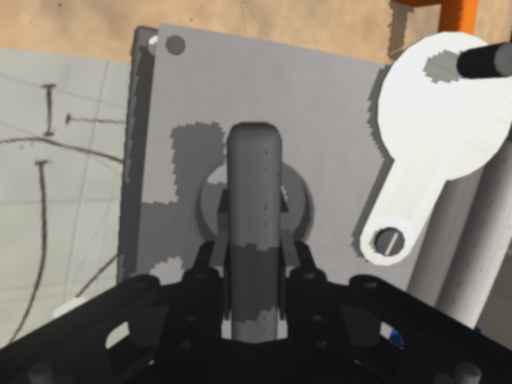

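The port, spanning x≈200–312, is centred on the bar at x≈255, so the remaining error is small. I'll shift 2 mm down-slope and 1.5 mm left, then press.

Call:
jog_arm(plan=[{"delta_pos": [0.009, -0.0085, -0.01], "turn": [0, 0, 0], "grip": -1}, {"delta_pos": [0.009, -0.0085, 0], "turn": [0, 0, 0], "grip": -1}, {"delta_pos": [0.009, -0.0085, 0.01], "turn": [0, 0, 0], "grip": -1}, {"delta_pos": [0.009, -0.0085, 0.02], "turn": [0, 0, 0], "grip": -1}, {"delta_pos": [0.009, -0.0085, 0.02], "turn": [0, 0, 0], "grip": -1}])

```text
clock: 12.8
position: [0.579, 0.0148, 0.1334]
tcp_rot: [2.713, 0.075, 1.858]
ft_force: [-34.2, -5.4, 38.1]
opening: 0.0187
gripper_force: 88.1
```

```bash
python3 - <<'E'
from h import *
stat()
E
```

```text
pos up,left,h mm [-0.5, 0.6, 48.7] (h-4.5) F [-15.3, -1.1, 49.1] M [0.01, 3.21, 0.01]
a 100.18305233418018 tilt dot -0.0018313853186817108 -0.0004540234654564629
```

```bash
python3 - <<'E'
from h import *
c=load('w5');g=cv2.cvtColor(c['image'],cv2.COLOR_RGB2GRAY)
# predicted with pose at that time (up 1.3,left -1.0,h 49.6)
x=up*np.cos(np.radians(100))+left*np.sin(np.radians(100)); y=np.cross(-n,x)
p=t+up*.0013-left*.001+n*.0496
for dx in(0,-.004,.004):
    H=lambda a,b,z:p+x*(dx+a)-y*b-n*(.047-z)
    print(dx,'hubtop',proj(c,[H(.017,.017,.04),H(.017,-.017,.04),H(-.017,.017,.04),H(-.017,-.017,.04)]).round().tolist(),'bar far end',proj(c,[H(.06,.01,.074),H(.06,-.01,.074)]).round().tolist())
sf=t+n*.0045
th=np.radians(np.arange(0,360,45));print('port',proj(c,[sf+.034*(up*np.cos(a)+left*np.sin(a)) for a in th]).round().tolist())
print('bar',[int(v) for v in g[112:135,255]])
print('cols: y=185..245 step3')
for X in(214,218,222,225,285,288,291,295): print(X,[int(v) for v in g[180:246:3,X]])
for Y in(190,205,220): print(Y,[int(v) for v in g[Y,190:230:2]],[int(v) for v in g[Y,280:322:2]])
E
```

```text
0 hubtop [[218.0, 210.0], [292.0, 210.0], [220.0, 275.0], [290.0, 275.0]] bar far end [[226.0, 120.0], [286.0, 120.0]]
-0.004 hubtop [[219.0, 218.0], [292.0, 218.0], [221.0, 282.0], [289.0, 282.0]] bar far end [[226.0, 132.0], [286.0, 132.0]]
0.004 hubtop [[218.0, 202.0], [292.0, 202.0], [220.0, 268.0], [290.0, 268.0]] bar far end [[226.0, 108.0], [286.0, 108.0]]
port [[310.0, 224.0], [302.0, 182.0], [263.0, 158.0], [218.0, 168.0], [195.0, 205.0], [206.0, 245.0], [243.0, 266.0], [285.0, 258.0]]
bar [154, 153, 152, 153, 151, 152, 153, 150, 143, 121, 88, 60, 51, 51, 55, 59, 61, 65, 72, 76, 78, 79, 80]
cols: y=185..245 step3
214 [151, 127, 92, 93, 92, 91, 92, 91, 91, 91, 89, 88, 89, 89, 89, 90, 89, 89, 69, 57, 52, 46]
218 [142, 102, 92, 92, 93, 92, 91, 86, 76, 63, 50, 55, 58, 58, 59, 59, 62, 67, 67, 64, 64, 63]
222 [146, 99, 91, 79, 64, 49, 39, 37, 37, 36, 38, 49, 55, 54, 54, 54, 54, 62, 64, 63, 63, 63]
225 [141, 110, 88, 56, 38, 37, 35, 38, 37, 37, 37, 52, 55, 54, 54, 54, 54, 62, 62, 63, 62, 62]
285 [93, 93, 93, 106, 122, 108, 119, 77, 50, 40, 42, 80, 86, 86, 87, 88, 87, 71, 69, 69, 68, 69]
288 [93, 93, 92, 92, 91, 93, 96, 91, 89, 80, 64, 83, 86, 87, 86, 87, 87, 70, 70, 69, 66, 69]
291 [92, 90, 92, 92, 92, 91, 90, 90, 91, 91, 90, 89, 89, 89, 89, 88, 89, 82, 68, 67, 67, 66]
295 [92, 93, 91, 92, 92, 92, 91, 92, 92, 92, 90, 90, 90, 90, 89, 89, 77, 57, 52, 51, 47, 34]
190 [94, 93, 90, 85, 79, 68, 84, 92, 91, 92, 90, 92, 93, 92, 92, 90, 71, 45, 42, 44] [74, 118, 131, 108, 92, 91, 92, 92, 92, 91, 91, 87, 68, 80, 102, 139, 153, 151, 152, 152, 153]
205 [92, 86, 82, 65, 61, 70, 89, 92, 92, 93, 91, 91, 90, 90, 73, 42, 37, 37, 36, 41] [59, 42, 41, 60, 85, 90, 91, 92, 91, 91, 91, 90, 75, 54, 57, 79, 95, 133, 150, 152, 153]
220 [91, 85, 83, 68, 60, 59, 60, 69, 87, 89, 90, 89, 88, 82, 59, 54, 55, 54, 54, 47] [77, 88, 88, 86, 87, 88, 88, 89, 89, 90, 77, 56, 51, 53, 55, 75, 96, 135, 152, 152, 152]
```

```bash
python3 - <<'E'
from h import *
c=load('w5')
x=up*np.cos(np.radians(100))+left*np.sin(np.radians(100)); y=np.cross(-n,x)
p=t+up*.0013-left*.001+n*.0496
H=lambda a,b,z,k:p+x*a-y*b-n*(k-z)
for k in(.044,.047,.050): print(k,'foot far corners',proj(c,[H(.017,.017,0,k),H(.017,-.017,0,k)]).round(1).tolist())
print('tip corners',proj(c,[t+x*a+y*b for a in(.008,-.008) for b in(.008,-.008)]).round(1).tolist())
print('base corners',proj(c,[t-n*.019+x*a+y*b for a in(.008,-.008) for b in(.008,-.008)]).round(1).tolist())
g=cv2.cvtColor(c['image'],cv2.COLOR_RGB2GRAY)
for Y in range(176,214,2): print(Y,[int(v) for v in g[Y,214:236:2]],[int(v) for v in g[Y,276:300:2]])
E
```

```text
0.044 foot far corners [[224.8, 188.9], [284.8, 189.0]]
0.047 foot far corners [[225.2, 187.6], [284.3, 187.6]]
0.05 foot far corners [[225.7, 186.2], [283.9, 186.3]]
tip corners [[266.4, 199.2], [239.3, 199.2], [266.2, 224.7], [239.6, 224.7]]
base corners [[265.4, 190.7], [240.5, 190.7], [265.1, 214.2], [240.7, 214.2]]
176 [150, 149, 149, 149, 148, 147, 121, 60, 58, 66, 71] [90, 78, 73, 88, 92, 91, 93, 92, 92, 93, 94, 95]
178 [149, 147, 148, 148, 148, 147, 121, 61, 56, 65, 70] [90, 82, 76, 87, 91, 92, 93, 91, 92, 93, 93, 91]
180 [151, 148, 142, 145, 146, 148, 120, 60, 58, 64, 69] [91, 83, 76, 90, 93, 92, 93, 92, 92, 92, 92, 92]
182 [142, 140, 114, 111, 119, 133, 112, 58, 56, 63, 70] [91, 83, 77, 89, 93, 93, 92, 93, 92, 93, 93, 92]
184 [107, 110, 95, 92, 93, 96, 85, 53, 58, 64, 70] [90, 84, 76, 92, 93, 93, 92, 93, 92, 92, 92, 92]
186 [92, 92, 92, 91, 91, 90, 80, 52, 56, 62, 70] [90, 83, 86, 120, 100, 92, 92, 92, 91, 92, 93, 92]
188 [92, 91, 92, 92, 86, 78, 67, 50, 56, 62, 69] [90, 83, 87, 128, 105, 92, 91, 91, 92, 92, 92, 92]
190 [93, 92, 92, 90, 71, 45, 42, 44, 56, 64, 70] [90, 81, 
[... 427 characters left out ...]
, 90, 91, 90]
200 [91, 90, 87, 60, 38, 37, 37, 44, 54, 62, 69] [88, 80, 62, 43, 73, 104, 92, 91, 92, 93, 92, 92]
202 [91, 90, 84, 51, 35, 37, 37, 41, 54, 61, 70] [88, 81, 61, 42, 47, 77, 90, 91, 91, 92, 92, 91]
204 [91, 89, 76, 43, 37, 36, 38, 41, 53, 62, 69] [88, 79, 61, 41, 41, 64, 89, 90, 91, 92, 94, 91]
206 [90, 89, 71, 39, 36, 38, 37, 42, 51, 62, 70] [88, 80, 60, 41, 41, 54, 83, 91, 91, 92, 91, 92]
208 [90, 86, 58, 38, 36, 37, 35, 41, 52, 63, 69] [87, 80, 60, 41, 40, 44, 74, 90, 91, 91, 91, 91]
210 [89, 83, 50, 37, 38, 36, 37, 39, 52, 60, 67] [87, 80, 58, 42, 40, 42, 64, 87, 90, 91, 90, 91]
212 [89, 77, 48, 43, 44, 44, 44, 44, 53, 61, 68] [87, 78, 69, 68, 69, 68, 74, 87, 91, 90, 91, 92]
```

The hub looks within 2–3 mm of the shaft axis in the image. The moments suggest contact on the left side, so I'll ease off, move 3 mm left and 1 mm up, and press again.

Call:
jog_arm(plan=[{"delta_pos": [0, 0, -0.025], "turn": [0, 0, 0], "grip": -1}, {"delta_pos": [0.015, 0.008, -0.025], "turn": [0, 0, 0], "grip": -1}, {"delta_pos": [0.015, 0.008, -0.015], "turn": [0, 0, 0], "grip": -1}, {"delta_pos": [0.015, 0.008, -0.005], "turn": [0, 0, 0], "grip": -1}, {"delta_pos": [0.015, 0.008, -0.005], "turn": [0, 0, 0], "grip": -1}])

```text
clock: 13.3
position: [0.5805, 0.0175, 0.1302]
tcp_rot: [2.709, 0.077, 1.855]
ft_force: [2.2, -4.8, 1.4]
opening: 0.0187
gripper_force: 81.4
```

```bash
python3 - <<'E'
from h import *
stat()
E
```

```text
pos up,left,h mm [-0.3, 3.0, 45.0] (h-4.5) F [2.0, -5.0, 0.6] M [-1.11, -0.32, -0.04]
a 100.07577132778232 tilt dot 0.002934919766762245 -0.0030169494426762825
```

It dropped to h=45 with no axial load, so the shaft is in the bore. I'll keep going down.

Call:
jog_arm(plan=[{"delta_pos": [-0.003, 0, 0.015], "turn": [0, 0, 0], "grip": -1}, {"delta_pos": [-0.003, 0, 0.03], "turn": [0, 0, 0], "grip": -1}, {"delta_pos": [-0.003, 0, 0.045], "turn": [0, 0, 0], "grip": -1}, {"delta_pos": [-0.003, 0, 0.06], "turn": [0, 0, 0], "grip": -1}, {"delta_pos": [-0.003, 0, 0.06], "turn": [0, 0, 0], "grip": -1}])

```text
clock: 13.8
position: [0.5856, 0.018, 0.1189]
tcp_rot: [2.709, 0.076, 1.855]
ft_force: [5.9, -4.3, 0.9]
opening: 0.0182
gripper_force: 80.8
```

```bash
python3 - <<'E'
from h import *
stat()
E
```

```text
pos up,left,h mm [-0.4, 2.9, 32.7] (h-4.5) F [5.2, -5.0, -1.4] M [-1.2, -0.99, -0.11]
a 100.04270598424932 tilt dot 0.002412136564537537 -0.001821859933830841
```

Call:
jog_arm(plan=[{"delta_pos": [-0.003, 0.003, 0.012], "turn": [0, 0, 0], "grip": -1}, {"delta_pos": [-0.003, 0.003, 0.022], "turn": [0, 0, 0], "grip": -1}, {"delta_pos": [-0.003, 0.003, 0.032], "turn": [0, 0, 0], "grip": -1}, {"delta_pos": [-0.003, 0.003, 0.032], "turn": [0, 0, 0], "grip": -1}])

```text
clock: 14.2
position: [0.5872, 0.0183, 0.117]
tcp_rot: [2.715, 0.074, 1.858]
ft_force: [-31.9, -5.5, 37.3]
opening: 0.0186
gripper_force: 88.0
```

```bash
python3 - <<'E'
from h import *
stat()
E
```

```text
pos up,left,h mm [0.2, 3.0, 30.3] (h-4.5) F [-13.5, -1.4, 47.5] M [-0.89, 2.63, -0.07]
a 100.16445757035932 tilt dot -0.003618369821311085 1.445374594982729e-05
```

Call:
jog_arm(plan=[{"delta_pos": [0, 0, -0.012], "turn": [0, 0, 0], "grip": -1}, {"delta_pos": [0.006, 0, -0.012], "turn": [0, 0, 0.04], "grip": -1}, {"delta_pos": [-0.006, 0, -0.012], "turn": [0, 0, -0.04], "grip": -1}, {"delta_pos": [-0.006, -0.006, -0.012], "turn": [0, 0, 0], "grip": -1}, {"delta_pos": [-0.006, 0.006, -0.008], "turn": [0, 0, 0], "grip": -1}, {"delta_pos": [-0.004, 0, 0], "turn": [0, 0, 0.03], "grip": -1}, {"delta_pos": [-0.004, 0, 0], "turn": [0, 0, 0], "grip": -1}])

```text
clock: 14.9
position: [0.5885, 0.0181, 0.1176]
tcp_rot: [2.711, 0.074, 1.857]
ft_force: [-24.0, -4.1, 31.8]
opening: 0.0185
gripper_force: 86.6
```

```bash
python3 - <<'E'
from h import *
stat(); c=shot('wrist','w6');g=cv2.cvtColor(c['image'],cv2.COLOR_RGB2GRAY)
p,Rm=pose(); x,y=Rm[:,0],Rm[:,1]
for k in(.044,.047,.050): 
    H=lambda a,b,z:p+x*a-y*b-n*(k-z); print(k,'hubtop',proj(c,[H(.017,.017,.04),H(.017,-.017,.04)]).round(1).tolist())
sf=t+n*.0045
# where far hub face meets face plane: visible length of hub above face rim
for Y in range(180,222,3): print(Y,[int(v) for v in g[Y,206:236:2]],[int(v) for v in g[Y,276:300:2]])
E
```

```text
pos up,left,h mm [1.7, 2.7, 30.3] (h-4.5) F [-8.6, -1.1, 39.1] M [-0.47, 1.43, -0.17]
a 100.11733638520316 tilt dot 0.0003847923387207408 0.0005837525379973965
0.044 hubtop [[217.8, 212.0], [292.7, 211.9]]
0.047 hubtop [[218.4, 209.9], [292.0, 209.8]]
0.05 hubtop [[219.1, 207.9], [291.3, 207.8]]
180 [92, 87, 85, 82, 86, 91, 92, 102, 137, 150, 139, 75, 57, 64, 70] [92, 86, 77, 89, 95, 98, 102, 110, 133, 149, 154, 155]
183 [85, 84, 87, 92, 93, 94, 93, 98, 125, 144, 139, 76, 56, 63, 70] [92, 84, 76, 88, 94, 93, 93, 96, 99, 107, 128, 149]
186 [86, 91, 94, 93, 93, 93, 93, 91, 102, 138, 139, 75, 55, 62, 70] [92, 78, 73, 87, 93, 93, 92, 91, 93, 90, 89, 111]
189 [93, 94, 94, 94, 93, 93, 93, 93, 107, 119, 112, 65, 54, 63, 71] [91, 84, 76, 88, 92, 92, 92, 91, 93, 93, 95, 96]
192 [96, 93, 93, 92, 93, 92, 93, 96, 91, 47, 41, 45, 56, 63, 69] [92, 85, 72, 74, 92, 93, 93, 93, 93, 93, 93, 94]
195 [93, 93, 92, 92, 92, 92, 92, 87, 56, 37, 38, 44, 55, 62, 70] [91, 84, 68, 55, 83, 93, 93, 92, 93, 93, 93, 93]
198 [94, 94, 93, 93, 91, 92, 91, 77, 43, 37, 37, 43, 54, 63, 69] [90, 83, 65, 45, 68, 90, 94, 93, 93, 93, 92, 92]
201 [92, 93, 93, 93, 92, 93, 90, 64, 40, 37, 37, 41, 53, 61, 69] [91, 83, 65, 43, 51, 83, 92, 93, 92, 92, 93, 92]
204 [93, 93, 93, 92, 92, 92, 82, 49, 38, 38, 40, 42, 53, 62, 69] [90, 82, 64, 44, 43, 68, 89, 93, 91, 93, 92, 92]
207 [92, 92, 93, 92, 93, 90, 71, 40, 38, 38, 37, 40, 53, 61, 69] [89, 81, 62, 43, 40, 51, 81, 91, 92, 91, 91, 92]
210 [92, 92, 93, 91, 92, 87, 55, 38, 37, 38, 38, 41, 52, 61, 68] [89, 80, 61, 41, 40, 42, 66, 88, 89, 91, 92, 92]
213 [92, 91, 91, 91, 92, 82, 56, 52, 50, 52, 50, 44, 51, 61, 67] [90, 80, 72, 76, 76, 78, 81, 89, 91, 91, 92, 93]
216 [92, 91, 91, 91, 91, 83, 61, 55, 56, 55, 54, 47, 52, 60, 67] [88, 79, 77, 87, 87, 88, 88, 91, 91, 91, 92, 92]
219 [91, 91, 91, 91, 91, 85, 61, 55, 54, 55, 54, 46, 50, 61, 67] [87, 80, 77, 88, 88, 87, 88, 90, 91, 92, 92, 92]
```

The height holds at 30.3 mm after wiggling under 39 N. The travel since first contact (about 18.5 mm) and the hub's size in the wrist view both agree with the foot resting on the floor. Now I'll turn it clockwise.

Call:
jog_arm(plan=[{"delta_pos": [0, -0.004, -0.012], "turn": [0, 0, 0], "grip": -1}, {"delta_pos": [0, -0.004, -0.012], "turn": [0, 0, 0.08], "grip": -1}, {"delta_pos": [0, -0.004, -0.012], "turn": [0, 0, 0.16], "grip": -1}, {"delta_pos": [0, -0.004, -0.012], "turn": [0, 0, 0.25], "grip": -1}, {"delta_pos": [0, -0.004, -0.012], "turn": [0, 0, 0.34], "grip": -1}, {"delta_pos": [0, -0.004, -0.012], "turn": [0, 0, 0.43], "grip": -1}, {"delta_pos": [0, -0.004, -0.012], "turn": [0, 0, 0.52], "grip": -1}, {"delta_pos": [0, -0.004, -0.012], "turn": [0, 0, 0.6], "grip": -1}, {"delta_pos": [0, -0.004, -0.012], "turn": [0, 0, 0.6], "grip": -1}])

```text
clock: 15.85
position: [0.5885, 0.0169, 0.1176]
tcp_rot: [2.739, -0.186, 1.281]
ft_force: [-0.0, -5.2, 9.7]
opening: 0.0188
gripper_force: 82.4
```

```bash
python3 - <<'E'
from h import *
stat(); print(monitor.observe()['joint_positions'].round(2))
E
```

```text
pos up,left,h mm [1.5, 1.4, 30.3] (h-4.5) F [3.5, -5.1, 9.0] M [-1.18, -0.7, 0.15]
a 64.04194146276672 tilt dot 0.005154988060212251 -0.0023226202221812084
[-0.11 -0.15  2.16  0.15  0.7   0.12]
```

Call:
jog_arm(plan=[{"delta_pos": [0, 0, 0], "turn": [0, 0, 0.08], "grip": -1}, {"delta_pos": [0, 0, 0], "turn": [0, 0, 0.16], "grip": -1}, {"delta_pos": [0, 0, 0], "turn": [0, 0, 0.24], "grip": -1}, {"delta_pos": [0, 0, 0], "turn": [0, 0, 0.32], "grip": -1}, {"delta_pos": [0, 0, 0], "turn": [0, 0, 0.4], "grip": -1}, {"delta_pos": [0, 0, 0], "turn": [0, 0, 0.48], "grip": -1}, {"delta_pos": [0, 0, 0], "turn": [0, 0, 0.56], "grip": -1}, {"delta_pos": [0, 0, 0], "turn": [0, 0, 0.64], "grip": -1}, {"delta_pos": [0, 0, 0], "turn": [0, 0, 0.7], "grip": -1}, {"delta_pos": [0, 0, 0], "turn": [0, 0, 0.7], "grip": -1}])

```text
clock: 16.85
position: [0.5887, 0.0158, 0.1178]
tcp_rot: [2.962, -0.406, 0.548]
ft_force: [1.3, -8.2, 9.9]
opening: 0.0186
gripper_force: 82.3
```

```bash
python3 - <<'E'
from h import *
stat()
E
```

```text
pos up,left,h mm [1.7, 0.4, 30.4] (h-4.5) F [4.4, -8.3, 8.9] M [-2.09, -0.55, 0.04]
a 22.101660901281665 tilt dot 0.005527735289076963 -0.004295952233786066
```

Call:
jog_arm(plan=[{"delta_pos": [0, 0.004, 0], "turn": [0, 0, 0.04], "grip": -1}, {"delta_pos": [0, 0.004, 0], "turn": [0, 0, 0.08], "grip": -1}, {"delta_pos": [0, 0.004, 0], "turn": [0, 0, 0.12], "grip": -1}, {"delta_pos": [0, 0.004, 0], "turn": [0, 0, 0.12], "grip": -1}])

```text
clock: 17.25
position: [0.5888, 0.0155, 0.1178]
tcp_rot: [3.017, -0.424, 0.412]
ft_force: [0.4, -6.2, 10.5]
opening: 0.0184
gripper_force: 82.5
```

```bash
python3 - <<'E'
from h import *
stat()
E
```

```text
pos up,left,h mm [1.7, 0.0, 30.4] (h-4.5) F [4.1, -6.2, 9.7] M [-1.75, -0.31, 0.09]
a 14.918727515489541 tilt dot 0.004704305978878498 -0.0034658249703681393
```

Call:
jog_arm(plan=[{"delta_pos": [0, 0.003, 0], "turn": [0, 0, 0.03], "grip": -1}, {"delta_pos": [0, 0.003, 0], "turn": [0, 0, 0.06], "grip": -1}, {"delta_pos": [0, 0.003, 0], "turn": [0, 0, 0.09], "grip": -1}, {"delta_pos": [0, 0.003, 0], "turn": [0, 0, 0.12], "grip": -1}, {"delta_pos": [0, 0.003, 0], "turn": [0, 0, 0.12], "grip": -1}])

```text
clock: 17.75
position: [0.5887, 0.0152, 0.1178]
tcp_rot: [3.074, -0.435, 0.277]
ft_force: [-1.2, -6.5, 11.6]
opening: 0.0186
gripper_force: 82.8
```

```bash
python3 - <<'E'
from h import *
stat()
E
```

```text
pos up,left,h mm [1.6, -0.3, 30.4] (h-4.5) F [3.1, -6.3, 11.3] M [-1.47, -0.27, 0.52]
a 7.821896736014328 tilt dot 0.003924900918559016 -0.0032471813833900645
```

Call:
jog_arm(plan=[{"delta_pos": [0, 0.003, 0], "turn": [0, 0, 0.03], "grip": -1}, {"delta_pos": [0, 0.003, 0], "turn": [0, 0, 0.06], "grip": -1}, {"delta_pos": [0, 0.003, 0], "turn": [0, 0, 0.08], "grip": -1}, {"delta_pos": [0, 0.003, 0], "turn": [0, 0, 0.08], "grip": -1}])

```text
clock: 18.15
position: [0.5887, 0.0149, 0.1178]
tcp_rot: [3.112, -0.439, 0.187]
ft_force: [-1.5, -4.9, 12.1]
opening: 0.0189
gripper_force: 83.5
```

```bash
python3 - <<'E'
from h import *
stat()
E
```

```text
pos up,left,h mm [1.5, -0.5, 30.5] (h-4.5) F [3.2, -4.7, 11.8] M [-1.11, -0.1, 1.1]
a 3.186495653376622 tilt dot 0.003238551124872313 -0.00307301261400883
```

The torque rises steadily to 1.1 N m, far above the 0.1 N m friction, so the shaft is at its stop. I'll relieve the twist, open, and retreat along the axis.

Call:
jog_arm(plan=[{"delta_pos": [0, 0, 0.004], "turn": [0, 0, -0.06], "grip": -1}, {"delta_pos": [0, 0, 0.004], "turn": [0, 0, -0.06], "grip": -1}, {"delta_pos": [0, 0, 0.002], "turn": [0, 0, -0.06], "grip": 0}, {"delta_pos": [0, 0, 0], "turn": [0, 0, -0.06], "grip": 0.3}, {"delta_pos": [0, 0, 0], "turn": [0, 0, -0.06], "grip": 0.3}, {"delta_pos": [0, 0, 0], "turn": [0, 0, -0.06], "grip": 0.3}, {"delta_pos": [0, 0, 0], "turn": [0, 0, -0.06], "grip": 0.3}])

```text
clock: 18.85
position: [0.5857, 0.016, 0.1136]
tcp_rot: [3.091, -0.43, 0.25]
ft_force: [0.1, -0.5, 0.0]
opening: 0.0555
gripper_force: 0.0
```

```bash
python3 - <<'E'
from h import *
stat();print(monitor.observe()['opening'])
E
```

```text
pos up,left,h mm [-2.8, 0.9, 27.9] (h-4.5) F [0.1, -0.5, 0.0] M [0.01, 0.14, 0.01]
a 6.4323678386390135 tilt dot -0.0038264438393090794 0.0010113108840070495
0.05547615943842681
```

Call:
jog_arm(plan=[{"delta_pos": [0, 0, -0.1], "turn": [0, 0, 0], "grip": 0.3}, {"delta_pos": [0, 0, -0.3], "turn": [0, 0, 0], "grip": 0.5}, {"delta_pos": [0, 0, -0.55], "turn": [0, 0, 0], "grip": 1}, {"delta_pos": [0, 0, -0.8], "turn": [0, 0, 0], "grip": 1}, {"delta_pos": [0, 0, -0.8], "turn": [0, 0, 0], "grip": 1}, {"delta_pos": [0, 0, -0.8], "turn": [0, 0, 0], "grip": 1}])

```text
clock: 19.45
position: [0.5199, 0.0071, 0.262]
tcp_rot: [3.088, -0.435, 0.25]
ft_force: [0.7, -0.3, -1.1]
opening: 0.0857
gripper_force: 0.0
```

```bash
python3 - <<'E'
from h import *
stat(); c=shot('wrist','w7'); shot('scene','scene3'); shot('side','side3')
a=np.radians(16)
def H(ang,x,y,z,d): # handle model, d = foot depth rel. floor
    e=np.radians(ang); X=up*np.cos(e)+left*np.sin(e); Y=np.cross(n,X); return t-n*(.0195-d)+X*x+Y*y+n*z
for f in('w7','scene3','side3'):
    c=load(f); im=c['image'].astype(int)
    for d in(0,.004): print(f,d,'bar top ends',proj(c,[H(10,.06,0,.074,d),H(10,-.06,0,.074,d)]).round(1).tolist())
c=load('w7');im=c['image'].astype(int);g=im.max(2)
q=proj(c,[H(10,0,0,.074,0)])[0].astype(int);print(q)
m=((g<88)&(g-im.min(2)<25)).astype(np.uint8);box=np.zeros_like(m);box[max(0,q[1]-70):q[1]+75,max(0,q[0]-75):q[0]+75]=1
m=cv2.morphologyEx(m*box,cv2.MORPH_OPEN,np.ones((3,3)))
k,l,s,ce=cv2.connectedComponentsWithStats(m)
for i in range(1,k):
    if s[i,4]>150: print(s[i],ce[i].round(),cv2.minAreaRect(np.argwhere(l==i)[:,::-1].astype(np.float32)))
E
```

```text
pos up,left,h mm [-0.3, 0.3, 190.5] (h-4.5) F [0.1, -0.4, -1.2] M [0.07, 0.16, 0.0]
a 6.456696922956619 tilt dot 0.0016410961972857518 -0.0006244477262815559
w7 0 bar top ends [[249.8, 106.3], [258.6, 244.7]]
w7 0.004 bar top ends [[249.8, 106.4], [258.7, 246.6]]
scene3 0 bar top ends [[228.1, 174.3], [263.0, 196.3]]
scene3 0.004 bar top ends [[228.5, 173.3], [263.5, 195.2]]
side3 0 bar top ends [[278.8, 163.3], [258.4, 188.8]]
side3 0.004 bar top ends [[278.4, 162.4], [258.0, 188.0]]
[254 179]
[ 179  109  149  135 5804] [254. 183.] ((253.0, 176.0), (134.0, 148.0), 90.0)
```

The depth test from images is too coarse, so I'll check by touch. With shut fingers I'll feel the bar's top and then the face, which should differ by 50 mm when the handle is fully home.

Call:
jog_arm(plan=[{"delta_pos": [0, 0, 0.2], "turn": [0, 0, 0], "grip": -1}, {"delta_pos": [0, 0, 0.4], "turn": [0, 0, 0], "grip": -1}, {"delta_pos": [0, 0, 0.5], "turn": [0, 0, 0], "grip": -1}, {"delta_pos": [0, 0, 0.6], "turn": [0, 0, 0], "grip": -1}, {"delta_pos": [0, 0, 0.61], "turn": [0, 0, 0], "grip": -1}, {"delta_pos": [0, 0, 0.62], "turn": [0, 0, 0], "grip": -1}, {"delta_pos": [0, 0, 0.63], "turn": [0, 0, 0], "grip": -1}, {"delta_pos": [0, 0, 0.63], "turn": [0, 0, 0], "grip": -1}])

```text
clock: 20.4
position: [0.5724, 0.0138, 0.1463]
tcp_rot: [3.09, -0.432, 0.25]
ft_force: [0.9, -0.4, 0.4]
opening: 0.0001
gripper_force: 0.0
```

```bash
python3 - <<'E'
from h import *
stat();print(monitor.observe()['opening'])
E
```

```text
pos up,left,h mm [-1.2, 0.4, 63.2] (h-4.5) F [0.9, -0.5, 0.0] M [-0.01, 0.22, -0.04]
a 6.442888535733998 tilt dot -0.0010057240356178831 7.615674660522292e-05
6.465334500018764e-05
```

Call:
jog_arm(plan=[{"delta_pos": [0, 0, 0.01], "turn": [0, 0, 0], "grip": -1}, {"delta_pos": [0, 0, 0.02], "turn": [0, 0, 0], "grip": -1}, {"delta_pos": [0, 0, 0.03], "turn": [0, 0, 0], "grip": -1}, {"delta_pos": [0, 0, 0.04], "turn": [0, 0, 0], "grip": -1}, {"delta_pos": [0, 0, 0.04], "turn": [0, 0, 0], "grip": -1}])

```text
clock: 20.9
position: [0.576, 0.0145, 0.1398]
tcp_rot: [3.09, -0.433, 0.25]
ft_force: [-5.5, 0.8, 7.5]
opening: 0.0001
gripper_force: 4.2
```

```bash
python3 - <<'E'
from h import *
stat()
E
```

```text
pos up,left,h mm [-0.6, 0.6, 55.8] (h-4.5) F [-1.7, 1.4, 9.1] M [0.26, 0.5, 0.04]
a 6.453397636139553 tilt dot -0.0007481514256835187 0.0006351193248009951
```

Bar top touched at h=55.8, so the face should be at 5.8. I'll touch it 66 mm to the right.

Call:
jog_arm(plan=[{"delta_pos": [0, 0, -0.1], "turn": [0, 0, 0], "grip": -1}, {"delta_pos": [0, 0.15, -0.12], "turn": [0, 0, 0], "grip": -1}, {"delta_pos": [0, 0.33, -0.12], "turn": [0, 0, 0], "grip": -1}, {"delta_pos": [0, 0.33, -0.12], "turn": [0, 0, 0], "grip": -1}, {"delta_pos": [0, 0.33, 0.05], "turn": [0, 0, 0], "grip": -1}, {"delta_pos": [0, 0.33, 0.2], "turn": [0, 0, 0], "grip": -1}, {"delta_pos": [0, 0.33, 0.23], "turn": [0, 0, 0], "grip": -1}, {"delta_pos": [0, 0.33, 0.24], "turn": [0, 0, 0], "grip": -1}, {"delta_pos": [0, 0.33, 0.25], "turn": [0, 0, 0], "grip": -1}, {"delta_pos": [0, 0.33, 0.25], "turn": [0, 0, 0], "grip": -1}])

```text
clock: 21.9
position: [0.6092, -0.0466, 0.0964]
tcp_rot: [3.092, -0.426, 0.251]
ft_force: [-15.0, -1.0, 10.9]
opening: -0.0001
gripper_force: 8.3
```

```bash
python3 - <<'E'
from h import *
stat()
E
```

```text
pos up,left,h mm [3.9, -64.1, 5.7] (h-4.5) F [-9.0, 0.9, 16.2] M [0.23, 1.88, 0.04]
a 6.522510075856632 tilt dot -0.007470637643391287 0.002447815998727558
```

The face is at 5.7, a difference of 50.1 mm, so the handle is fully home. I'll retreat and hand in.

Call:
jog_arm(plan=[{"delta_pos": [0, 0, -0.15], "turn": [0, 0, 0], "grip": -1}, {"delta_pos": [0, 0, -0.4], "turn": [0, 0, 0], "grip": -1}, {"delta_pos": [0, 0, -0.65], "turn": [0, 0, 0], "grip": -1}, {"delta_pos": [0, 0, -0.9], "turn": [0, 0, 0], "grip": -1}, {"delta_pos": [0, 0, -0.9], "turn": [0, 0, 0], "grip": -1}, {"delta_pos": [0, 0, -0.9], "turn": [0, 0, 0], "grip": -1}])

```text
clock: 22.5
position: [0.5364, -0.0568, 0.2626]
tcp_rot: [3.087, -0.436, 0.251]
ft_force: [-0.5, 0.3, -0.7]
opening: 0.0001
gripper_force: 0.0
```

```bash
python3 - <<'E'
from h import *
stat(); print(bot.close_job())
E
```

```text
pos up,left,h mm [7.6, -65.1, 187.4] (h-4.5) F [-0.7, 0.4, -0.4] M [-0.02, 0.28, 0.04]
a 6.4910719477303855 tilt dot 0.0028752802343436357 -0.0016561541498809063
the job is handed in; nothing more can be done
None
```

The job is handed in at 22.5 s: the cover is swung to its stop, the T-handle is fully home on the shaft (checked by touch) and turned clockwise to its stop, and the arm is clear; I took no final picture of the reel, block and stone, but no move went near them.

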